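# Fetch a bottle from the locked carousel to the balance

## Task

The buffer bottle with the yellow cap has to be weighed. Unlock the bottle carousel with its red rocker latch, turn the deck by its centre knob the shorter way round until the yellow-capped bottle stands in the gap of the hold-down ring, and lock the deck there again with the rocker. Then lift the bottle out through the gap and set it down gently, upright, in the middle of the balance pan, leaving the latch locked, the other bottles in their places and everything else where it is.

Things in the scene. Friction and masses are not known exactly. Their poses are not given: they have to be found in the camera images.
- carousel: Fixed bench carousel, round grey base 288 mm across; origin under its middle, on the turning axis, z up. Its -x side has the ring's gap, its -y side the latch. The deck has six cups 60 degrees apart, centred 82 mm from the axis, 50 mm wide inside, floor 16 mm and rim 36 mm up. At first the cup in the gap and the one opposite are empty; the four bottles stand in the others in any order.
- carousel_deck (a joint): White turning deck with cups and knob: angle in rad, positive counter-clockwise from above, 0 at the start, no end stops. It stays where it is left (friction 0.07 N m) and carries the bottles along. Its rim has six slots 60 degrees apart; the latch's tooth sits in one when locked, so it locks only at multiples of 60 degrees, with a cup in the gap.
- knob (a point): Middle of the black hexagonal knob on the hub, on the axis, 155 mm up: 50 mm across flats, 32 mm high (138 to 170 mm above the bench), with a thin skirt 57 mm across under it. It turns with the deck; two opposite flats face along this point's x axis, further pairs every 60 degrees.
- latch (a joint): Red rocker latch, 100 x 26 mm, radial, hinged 154 mm from the axis and 50 mm up. 0 = level, locked; 0.42 rad = end stop, inner end and tooth up, unlocked. Press the outer end right down (4 to 5 N) to unlock, the inner end to lock; it stays as left. The round tooth (11 mm, slot 15 mm) centres the deck if it is within about 2 degrees, else it lands on the rim and stays up.
- latch_inner_pad (a point): Top surface of the rocker's inner end (120 mm from the axis, 55 mm above the bench when locked, about 14 mm higher when unlocked). It moves with the rocker; its +x axis points outward, away from the carousel.
- latch_outer_pad (a point): Top surface of the rocker's outer end (192 mm from the axis, 55 mm above the bench when locked, about 15 mm lower when unlocked). It moves with the rocker.
- gap (a point): Fixed point in the middle of the gap, 82 mm from the axis, 63 mm up (centre height of a bottle standing in the cup there). The steel hold-down ring (76 to 88 mm from the axis, 117 to 122 mm up, fixings to 127 mm) covers the bottles all round but for this gap, open 47 degrees to each side; three thin posts outside the deck, 137 mm from the axis, carry it.
- yellow_bottle_center (a point): White plastic bottle with a yellow screw cap and yellow label band, 47 mm across, 94 mm high, 0.1 to 0.2 kg; point at its centre, 47 mm above its underside. It stands in a 20 mm deep cup with 1.5 mm play all round.
- red_bottle_center (a point): The same kind of bottle with a red cap; point at its centre, 47 mm above its underside.
- blue_bottle_center (a point): The same kind of bottle with a blue cap; point at its centre, 47 mm above its underside.
- glass_bottle_center (a point): Clear glass bottle with a blue cap, 47 mm across, 98 mm high; this point lies on its axis 47 mm above its underside.
- pan (a point): Fixed point at the middle of the top surface of the balance's round steel pan when empty, 58 mm above the bench; the pan is 120 mm across and gives up to 4 mm on its sprung load cell (1500 N/m; about 1 mm under the bottle). The white balance (190 x 160 mm) is fixed; display towards its -x side.
- balance: The white bench balance, fixed; origin at the middle of its underside, pan centre 30 mm towards its +x.
- bench_timer: Small white timer, 25 x 66 x 60 mm, standing near the carousel's front left; bystander; origin under its middle.
- pump_head: Black and white pump cassette with two short tube stubs, 54 x 120 x 50 mm, right of the carousel; bystander; origin under its middle.
- amber_bottle: Glass bottle with amber contents and a blue cap, 69 mm across, 163 mm high, right of the carousel; bystander; origin under its middle.
Not all that is in view belongs to the job. Leave any pink look-alike of the part that bears glass_bottle_center alone.

How it is judged:
By the outcome, as a careful person would: the job done as asked, in the order asked, and still so for the second after the job is handed in, with the robot touching nothing.
It also fails if it takes over 72 s, if anything falls off the work surface, if the arm or the gripper's body presses on something with over 40 N, if the wrist force passes 120 N, or if a joint passes its speed limit or range.

## Robot

A 6-joint arm with a two-finger parallel gripper is mounted at the origin on a cart in front of the work surface, level with it; the furniture and walls round the work are solid. World frame = base frame: x ahead of the robot, y to its left, z up, the work surface at z = 0. Lengths are in mm, angles in degrees, forces in N, time in s.
With the tool pointing down it reaches from about 300 to 850 mm from the base axis. Payload 4.2 kg.
Tool frame: the origin (TCP) lies on the centre line of the jaws, within the pads' length; the fingertips stand 14 mm ahead of it and the grasp point (between the pads) lies 5 mm behind it; z points along the fingers, y is the direction in which the jaws open and shut (so a half turn about z gives the same grasp; the last joint's range is limited). The gripper opens to 91 mm and grips with 3 to 60 N. Pads are 32 mm wide; open, the fingers measure 118 mm over their backs; the gripper's body (76 mm by 178 mm) begins 60 mm behind the grasp point.
Start: joints at [64.859, 18.312, 89.639, -0, 72.044, -1.146], TCP at [233.836, 525.321, 227.976] pointing down, gripper open.
Joint ranges: [-177.97, 177.97], [-48.28, 115.42], [12.27, 149.76], [-77.06, 257.06], [2.81, 150.46], [-146.56, 146.56]. Speed limits (degrees/s): [147.25, 147.25, 180, 180, 180, 180].

## Interface

Orientations are given as [roll, pitch, yaw] about the fixed x, y, z axes, in that order (R = Rz(yaw) Ry(pitch) Rx(roll)).
In Python, from workcell import env gives the robot as it stands.
- The arm moves only by the tool play_rows, never from a script. Its argument "increments" is a list of rows, each a list of 5 numbers: the shift along the world's x, y, z in mm, then the turn about the world's z in degrees, then the closure, from 0 (fully open) to 1 (shut). In form: [[x, y, z, yaw, fingers], ...]. A call has 1 to 20 rows; each row shifts and turns the commanded pose from where the row before left it; what a row does not reach is not made up. A row lasts 1/8 s, in which the tool goes at most 62.5 mm and 10.7 degrees, less where a joint would pass 70% of its speed; a pose out of reach is approached as far as the arm can. A call is refused whole if a number of a shift passes 62.5 or a number of a turn 10.7, either way. A call with a gripper value outside its range is refused whole. The fingers move at their own pace and stop on an object; "newtons" is the grip in N (left out, the last holds). Time passes only in rows, so rows that do not move let the fingers close. It gives the time, the measured TCP pose, the force and the opening at its end, in the units of the state.
- env.state(): the state, without advancing time (a new reading comes with each control period).
- env.grab_frame(name): name is "scene" or "top" or "wrist"; returns the picture (480x640x3 uint8, red, green, blue); there is no depth.
- env.calibration(name): a dict with "fx", "fy", "cx", "cy" (pixels), "R" (3x3) and "t" (3): a world point X has camera coordinates R X + t; the wrist camera has in their place "hand_eye" (4x4, takes a point from camera to tool coordinates, whose origin is the TCP and whose axes are the flange's). Camera axes: x right, y down, z forward; pixel columns grow to the right and rows downward; lengths in mm; the calibration is good to about 2 mm. A picture is of the moment at which its call begins: read the wrist's pose just before it. calibration takes no time and is no camera call.
- env.job_done(): hands the job in, once; it reports no verdict.
The state is a dict: "time_s": time; "qpos": joint angles; "qvel": joint speeds; "effort": joint torques, N m; "ee_pos": TCP position; "ee_rot": TCP orientation; "force": force on the tool from outside, world axes, zero at the start; "torque": the same for the moment, N m; "gripper_width": finger opening in mm.
Only numpy, scipy, OpenCV 4.12 (cv2) and the standard library are available. Lean on these libraries where they do the work, as an engineer would, in place of code of your own. Each camera call takes 0.05 s, during which the arm holds its last target.

## Working session

There is one attempt and no reset: what is moved stays moved. The work goes in short steps, Python scripts to look and compute and a tool call to move; the robot and the scene stay as the last step left them, time stands still between calls to the robot, and variables do not carry over. Pictures are saved under pics/ and viewed, and the job is handed in when it is done.

Besides the shell and the picture viewer there is one more tool, called as name(argument=value, ...), one argument or row to a line, values as JSON. play_rows: Moves the arm, as the interface text tells. Its arguments: {"type":"object","properties":{"increments":{"type":"array"},"newtons":{"type":"number"}},"required":["increments"]}

```bash
ls; mkdir -p pics; python3 - <<'E'
from workcell import env
import cv2
print(env.state())
for n in ("scene","top","wrist"):
    cv2.imwrite(f"pics/{n}0.png",env.grab_frame(n)[:,:,::-1]); print(n,env.calibration(n))
E
```

```text
pics
{'time_s': 0.0, 'qpos': array([ 6.48585697e+01,  1.83520799e+01,  8.97090726e+01, -1.93458068e-03,
        7.20424716e+01, -1.14511040e+00]), 'qvel': array([-0.00780706,  0.12686022, -0.00227433, -0.11201569,  0.03225316,
        0.00709545]), 'effort': array([-1.77232710e-04, -4.12455153e+01, -2.31971937e+01,  7.28561310e-02,
        4.57430386e-02, -1.28374877e-04]), 'ee_pos': array([233.63064559, 524.85443906, 227.09778897]), 'ee_rot': array([-1.79896360e+02, -2.31997381e-04,  1.56004278e+02]), 'force': array([-0.2316619 , -0.04870873, -0.90933414]), 'torque': array([-0.0192173 , -0.02499377, -0.03514083]), 'gripper_width': 91.08685834160899}
scene {'fx': 463.3105776960348, 'fy': 463.3105776960348, 'cx': 313.9376566368903, 'cy': 242.8048021676979, 'R': array([[ 0.6278584 , -0.77802751,  0.02161056],
       [-0.53329622, -0.45025507, -0.71614629],
       [ 0.56691178,  0.43811364, -0.69761556]]), 't': array([-358.29795584,  330.54159385,  930.06891273])}
top {'fx': 444.8966711659743, 'fy': 444.8966711659743, 'cx': 319.2674917622285, 'cy': 240.67966924478523, 'R': array([[-1.39131690e-03, -9.99951871e-01,  9.71182784e-03],
       [-9.83575950e-01, -3.84482497e-04, -1.80494327e-01],
       [ 1.80489374e-01, -9.80344511e-03, -9.83528077e-01]]), 't': array([ -76.25852619,  503.30827057, 1319.0798679 ])}
wrist {'fx': 418.2456966411612, 'fy': 418.2456966411612, 'cx': 314.9649363090077, 'cy': 245.19896317262493, 'hand_eye': array([[-8.68927978e-04, -9.61807872e-01, -2.73724061e-01,
         7.68755893e+01],
       [ 9.99998903e-01, -5.07312334e-04, -1.39187628e-03,
         6.18483408e-01],
       [ 1.19985397e-03, -2.73724970e-01,  9.61807258e-01,
        -1.57733058e+02],
       [ 0.00000000e+00,  0.00000000e+00,  0.00000000e+00,
         1.00000000e+00]])}
```

View pics/scene0.png

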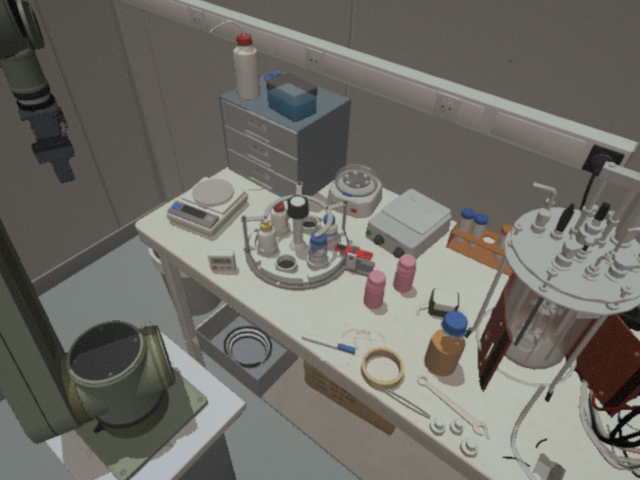

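View pics/top0.png

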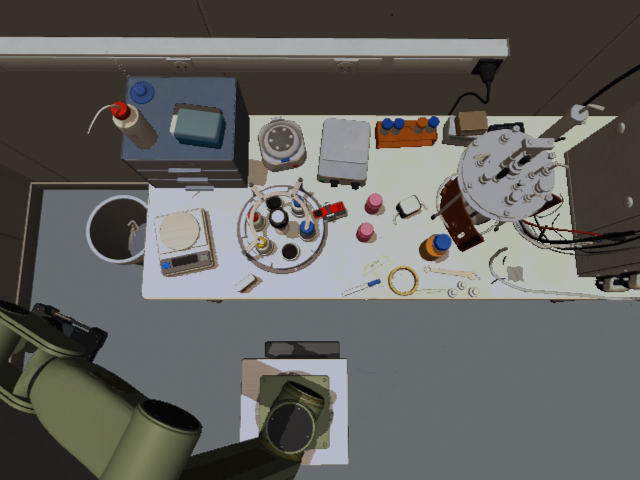

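View pics/wrist0.png

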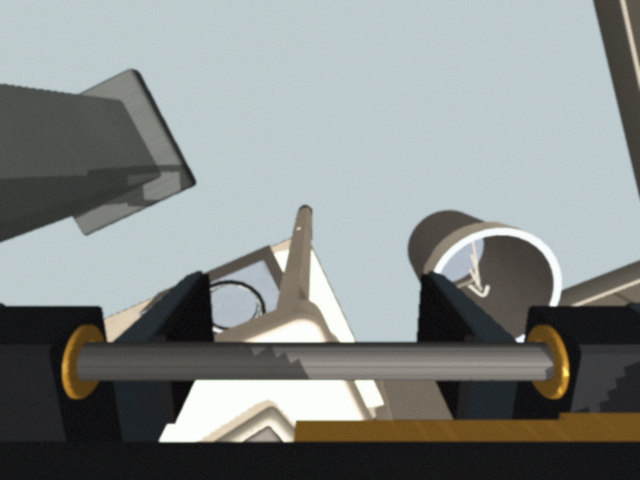

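```bash
python3 - <<'E'
import cv2
a=cv2.imread("pics/top0.png"); b=cv2.imread("pics/scene0.png")
cv2.imwrite("pics/topc.png",cv2.resize(a[170:290,225:355],None,fx=6,fy=5*1.0,interpolation=2)[:600]) if 0 else cv2.imwrite("pics/topc.png",cv2.resize(a[175:290,225:355],None,fx=5,fy=5,interpolation=2))
cv2.imwrite("pics/topb.png",cv2.resize(a[195:280,145:225],None,fx=6,fy=6,interpolation=2))
cv2.imwrite("pics/scenec.png",cv2.resize(b[180:300,230:385],None,fx=5,fy=5,interpolation=2))
E
```

```text
(no output)
```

View pics/topc.png

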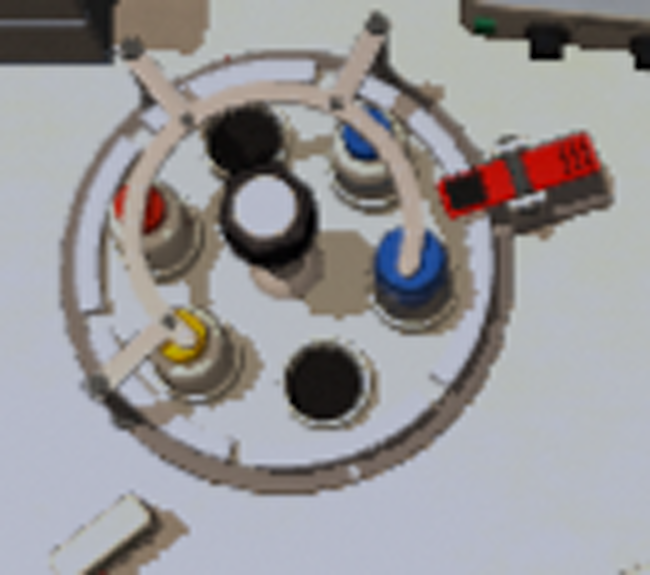

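View pics/topb.png

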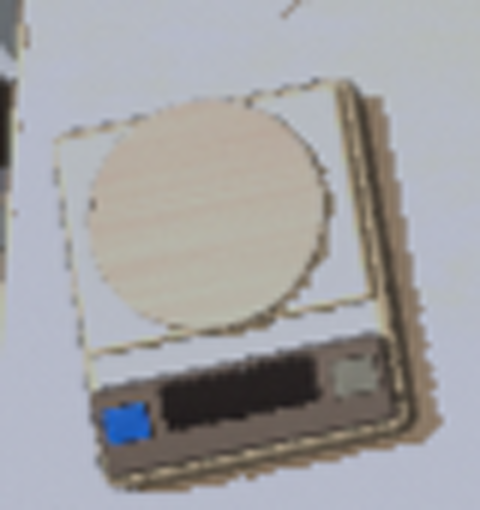

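View pics/scenec.png

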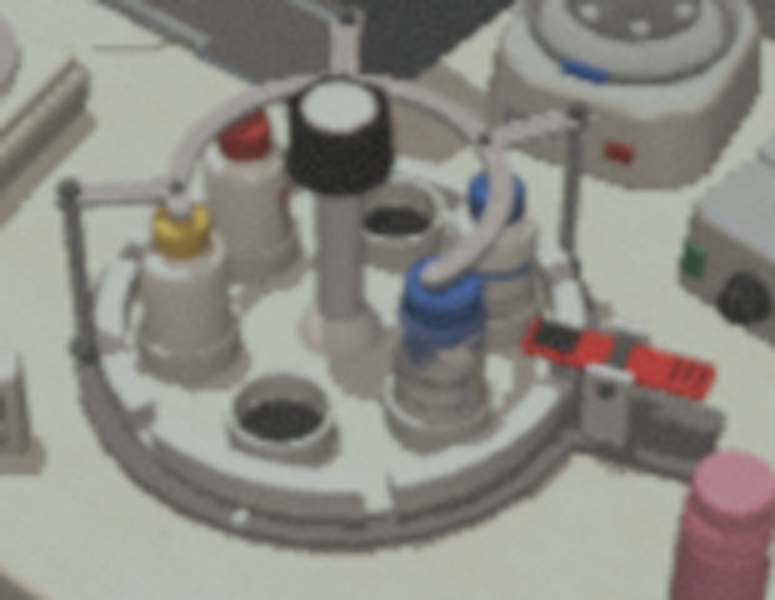

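```bash
cat > h.py <<'E'
import numpy as np, cv2
from workcell import env
from scipy.spatial.transform import Rotation as Ro
def cam(n,ps=None):
    c=env.calibration(n)
    if n=="wrist":
        H=np.array(c["hand_eye"]); p,r=ps
        Rt=Ro.from_euler('xyz',r,degrees=True).as_matrix()
        Rw=Rt@H[:3,:3]; o=Rt@H[:3,3]+p   # cam->world
    else:
        Rw=c["R"].T; o=-Rw@c["t"]
    return c,Rw,o
def back(n,uv,z,ps=None):
    c,Rw,o=cam(n,ps)
    d=Rw@np.array([(uv[0]-c["cx"])/c["fx"],(uv[1]-c["cy"])/c["fy"],1])
    return (o+d*(z-o[2])/d[2])
def proj(n,X,ps=None):
    c,Rw,o=cam(n,ps); q=Rw.T@(np.array(X)-o)
    return np.array([c["fx"]*q[0]/q[2]+c["cx"],c["fy"]*q[1]/q[2]+c["cy"]])
def look(name,out):
    s=env.state(); f=env.grab_frame(name); cv2.imwrite(out,f[:,:,::-1])
    return f,(s["ee_pos"],s["ee_rot"]),s
E
python3 - <<'E'
from h import *
k=back("top",(278,216.4),170); print("knob",k, back("scene",(298,201),170))
o=back("top",(225+577/5,175+160/5),55); i=back("top",(225+465/5,175+195/5),55); print(o,i,np.linalg.norm(o[:2]-k[:2]),np.linalg.norm(i[:2]-k[:2]))
d=o-k; print("yaw",np.degrees(np.arctan2(d[1],d[0]))+90); d=o-i; print(np.degrees(np.arctan2(d[1],d[0]))+90)
print("emptycup",back("top",(225+324/5,175+383/5),36))
print("pan",back("top",(179.7,230.7),58))
for n,u in (("y",(186,333)),):print(n,back("top",(225+u[0]/5,175+u[1]/5),110))
E
```

```text
knob [549.8972681   40.64412508 170.        ] [551.2569199   39.51964507 170.        ]
[ 607.58391858 -141.93817808   55.        ] [585.25759309 -72.6352873   55.        ] 191.47858122927965 118.67003771922114
yaw 17.5338663271974
17.856644210616608
emptycup [470.94817016  14.08078235  36.        ]
pan [531.82611649 348.53230288  58.        ]
y [488.76092447  90.65842792 110.        ]
```

play_rows(
  increments=[
    [23.5, -37.5, 7.5, -3.5, 0],
    [23.5, -37.5, 7.5, -3.5, 0],
    [23.5, -37.5, 7.5, -3.5, 0],
    [23.5, -37.5, 7.5, -3.5, 0],
    [23.5, -37.5, 7.5, -3.5, 0],
    [23.5, -37.5, 7.5, -3.5, 0],
    [23.5, -37.5, 7.5, -3.5, 0],
    [23.5, -37.5, 7.5, -3.5, 0],
    [23.5, -37.5, 7.5, -3.5, 0],
    [23.5, -37.5, 7.5, -3.5, 0],
    [23.5, -37.5, 7.5, -3.5, 0],
    [23.5, -37.5, 7.5, -3.5, 0],
    [23.5, -37.5, 7.5, -3.5, 0],
    [23.5, -37.5, 7.5, -3.5, 0],
    [0, 0, 0, 0, 0],
    [0, 0, 0, 0, 0],
  ],
)

```text
time_s: 2.15
ee_pos: [562.4, 0.6, 332.4]
ee_rot: [-179.9, -0.1, 107.0]
force: [0.1, 0.6, -1.0]
gripper_width: 91.4
```

```bash
python3 - <<'E'
from h import *
f,ps,s=look("wrist","pics/w1.png"); print(ps, s["time_s"], s["force"])
E
```

```text
(array([562.35030034,   0.61598742, 332.43585173]), array([-1.79935345e+02, -5.77271183e-02,  1.07010935e+02])) 2.15 [ 0.11551767  0.60915381 -1.04121222]
```

View pics/w1.png

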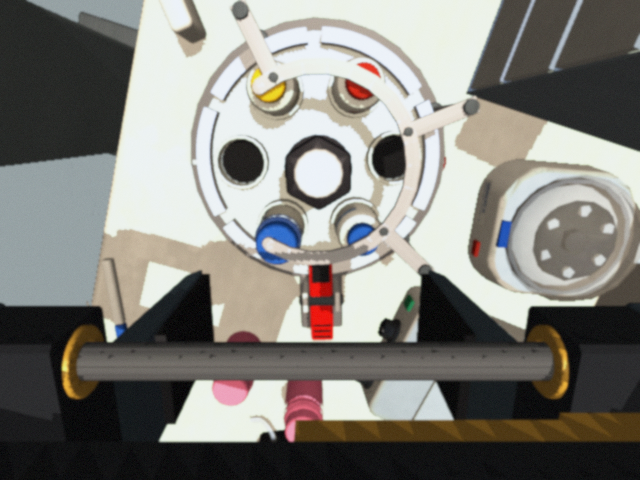

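```bash
python3 - <<'E'
from h import *
a=cv2.imread("pics/w1.png")
cv2.imwrite("pics/w1c.png",cv2.resize(a[125:345,185:445],None,fx=3,fy=2.7,interpolation=2) if 0 else cv2.resize(a[145:345,215:425],None,fx=3,fy=3,interpolation=2))
E
```

```text
(no output)
```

View pics/w1c.png

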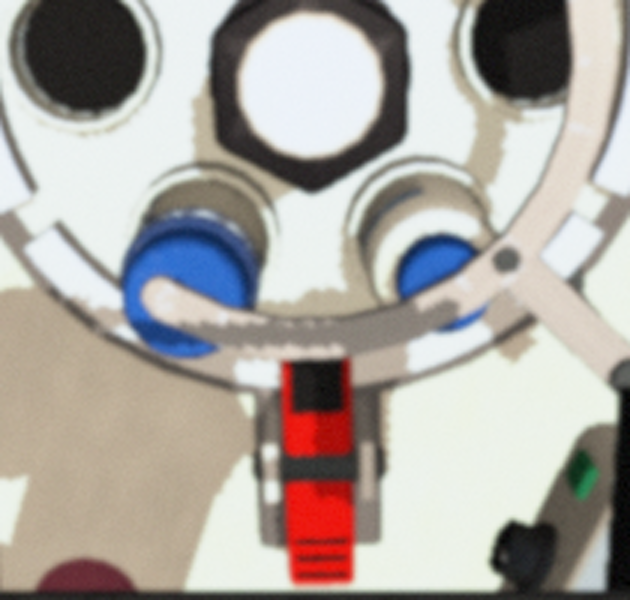

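```bash
python3 - <<'E'
from h import *
ps=(np.array([562.35,0.616,332.44]),np.array([-179.935,-0.0577,107.011]))
b=lambda u,z:back("wrist",u,z,ps)
k=b((318.7,173.3),170);e=b((215+323/3,145+580/3),55);h=b((215+317/3,145+468/3),60)
print(k,e,h,np.linalg.norm((e-k)[:2]),np.linalg.norm((h-k)[:2]))
for q in (e,h): d=q-k;print(np.degrees(np.arctan2(d[1],d[0]))+90)
c=b((215+84/3,145+48/3),36);d=k-c;print(c,np.linalg.norm(d[:2]),np.degrees(np.arctan2(d[1],d[0])))
for n,u in (("pink1",(236,355)),("pink2",(304,400))):print(n,b(u,90))
# top cam pinks
print(back("top",(366,232),90),back("top",(374,203),90))
print(b((427,270),127), b((242,10),127))
E
```

```text
[552.82047584  42.66922862 170.        ] [ 617.19101126 -148.05633285   55.        ] [ 600.52743619 -102.16586449   60.        ] 201.29531944044027 152.48986281359373
18.649716324393125
18.231269416161737
[476.82240243  18.1105756   36.        ] 79.86760670462785 17.90815377099961
pink1 [ 527.80017312 -176.3764959    90.        ]
pink2 [ 613.73679075 -208.87318717   90.        ]
[ 521.59882709 -215.49117475   90.        ] [ 610.95064841 -241.4905441    90.        ]
[675.45115406 -16.71842294 127.        ] [460.29881922 141.39480426 127.        ]
```

play_rows(
  increments=[
    [10.2, -30.4, -25, 0.2, 1],
    [10.2, -30.4, -25, 0.2, 1],
    [10.2, -30.4, -25, 0.2, 1],
    [10.2, -30.4, -25, 0.2, 1],
    [10.2, -30.4, -25, 0.2, 1],
    [0, 0, -29, 0, 1],
    [0, 0, -29, 0, 1],
    [0, 0, -29, 0, 1],
    [0, 0, -29, 0, 1],
    [0, 0, 0, 0, 1],
    [0, 0, 0, 0, 1],
  ],
  newtons=20,
)

```text
time_s: 3.58
ee_pos: [614.5, -151.1, 93.2]
ee_rot: [179.9, 0.1, 108.1]
force: [0.0, 0.1, 1.2]
gripper_width: 0.6
```

```bash
python3 - <<'E'
from h import *
f,ps,s=look("wrist","pics/w2.png"); print(ps, s["time_s"], s["force"])
f,ps,s=look("scene","pics/s2.png");cv2.imwrite("pics/s2c.png",cv2.resize(f[190:310,300:420,::-1],None,fx=5,fy=5))
E
```

```text
(array([ 614.5207308 , -151.09468818,   93.24097714]), array([1.79904053e+02, 5.11438580e-02, 1.08064666e+02])) 3.575 [0.03817325 0.07014434 1.16753364]
```

View pics/w2.png

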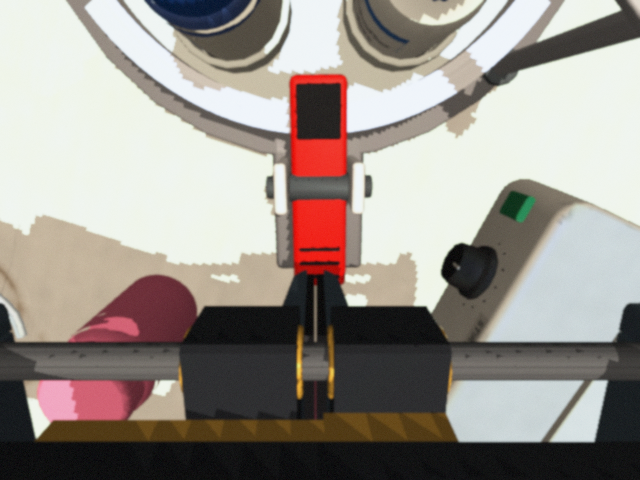

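View pics/s2c.png

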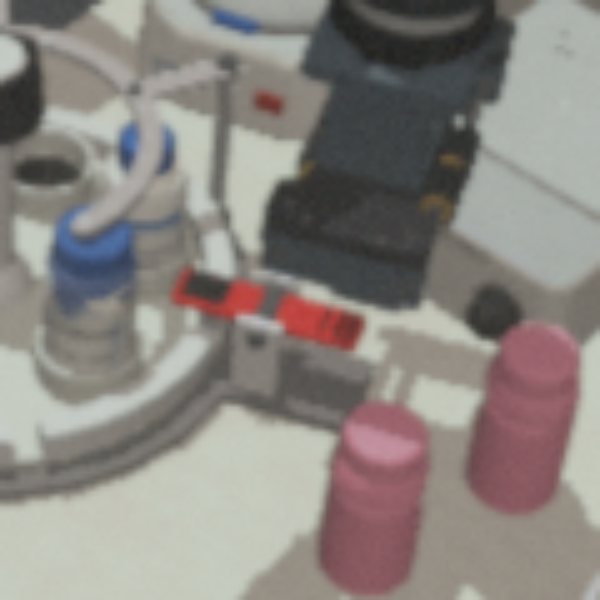

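```bash
python3 - <<'E'
from h import *
ps=(np.array([614.52,-151.09,93.24]),np.array([179.904,0.051,108.065]))
i=back("wrist",(319,75),56,ps);o=back("wrist",(320,281),55,ps);m=back("wrist",(319,187),60,ps)
print(i,o,m,np.linalg.norm(o-i)); d=o-i;print(np.degrees(np.arctan2(d[1],d[0]))+90)
u=np.array([np.sin(np.radians(17.9)),-np.cos(np.radians(17.9))])
for q in (i,o,m,ps[0]): print((q[:2]-[551.3,41])@u, (q[:2]-[551.3,41])@[-u[1],u[0]])
print(i[:2]-104*u, m[:2]-154*u)
for r in(16,-16): print(proj("wrist",ps[0]+[r*np.cos(np.radians(108)),r*np.sin(np.radians(108)),-14],ps))
E
```

```text
[586.22055112 -56.57613623  56.        ] [ 616.55869804 -147.38870713   55.        ] [ 601.16878097 -102.26818359   60.        ] 95.75137697478364
18.47314965669341
103.5859676696509 3.2395298135691974
199.32733217050952 4.197296006778198
151.66070160623707 3.4204285496045816
202.22285441850508 1.1196655000931688
[554.25546287  42.38968178] [553.83586182  44.27735461]
[313.76022308 272.65449623]
[313.79663731 338.83650338]
```

play_rows(
  increments=[
    [1, 0, -8, 0, 1],
    [1, 0, -8, 0, 1],
    [0, 0, -4, 0, 1],
    [0, 0, -4, 0, 1],
    [0, 0, -4, 0, 1],
    [0, 0, -4, 0, 1],
    [0, 0, -3, 0, 1],
  ],
)

```text
time_s: 4.55
ee_pos: [615.8, -151.5, 57.0]
ee_rot: [180.0, -0.0, 108.0]
force: [-1.3, 0.8, 3.6]
gripper_width: 0.6
```

play_rows(
  increments=[
    [0, 0, -1.5, 0, 1],
    [0, 0, -1.5, 0, 1],
    [0, 0, 0, 0, 1],
  ],
)

```text
time_s: 4.92
ee_pos: [616.0, -151.7, 53.9]
ee_rot: [180.0, 0.0, 108.0]
force: [-0.4, 0.7, 2.4]
gripper_width: 0.5
```

play_rows(
  increments=[
    [0, 0, -1.5, 0, 1],
    [0, 0, -1, 0, 1],
    [0, 0, 0, 0, 1],
  ],
)

```text
time_s: 5.3
ee_pos: [616.2, -151.6, 52.7]
ee_rot: [179.9, 0.0, 108.0]
force: [-1.3, 0.6, 9.6]
gripper_width: 0.7
```

```bash
python3 - <<'E'
from h import *
f,ps,s=look("wrist","pics/w3.png"); print(ps, s["time_s"], s["force"])
f,ps,s=look("scene","pics/s3.png");cv2.imwrite("pics/s3c.png",cv2.resize(f[190:310,300:420,::-1],None,fx=5,fy=5))
E
```

```text
(array([ 616.1724547 , -151.61892141,   52.66482015]), array([1.79935012e+02, 2.04861623e-02, 1.07999467e+02])) 5.3 [-1.3394813   0.5873272   9.59346453]
```

View pics/w3.png

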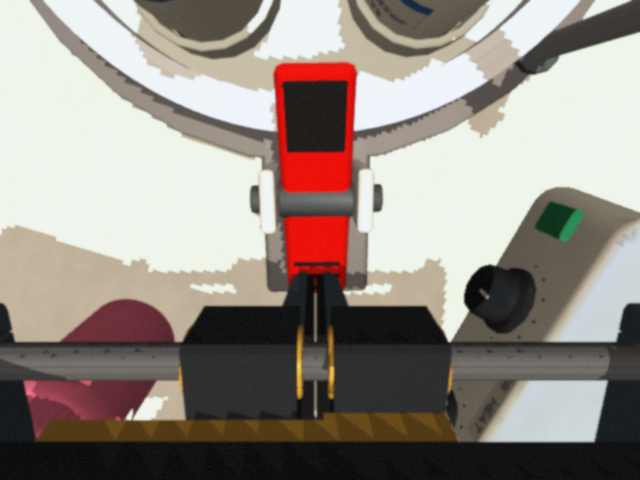

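View pics/s3c.png

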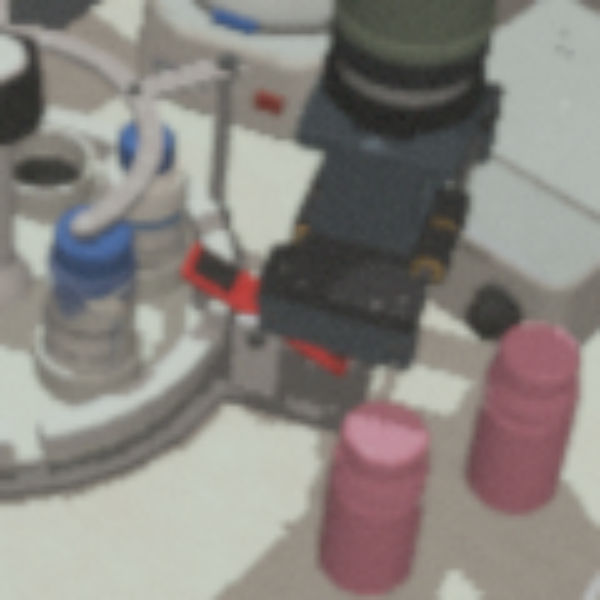

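play_rows(
  increments=[
    [0, 0, 30, 0, 1],
    [0, 0, 50, 0, 1],
    [0, 0, 50, 0, 1],
    [0, 0, 40, 0, 1],
    [-12.6, 38.8, 0, 0, 0],
    [-12.6, 38.8, 0, 0, 0],
    [-12.6, 38.8, 0, 0, 0],
    [-12.6, 38.8, 0, 0, 0],
    [-12.6, 38.8, 0, 0, 0],
    [0, 0, 0, 0, 0],
    [0, 0, 0, 0, 0],
  ],
)

```text
time_s: 6.78
ee_pos: [553.1, 41.8, 221.1]
ee_rot: [-180.0, 0.0, 108.0]
force: [0.1, -0.8, -0.3]
gripper_width: 67.6
```

```bash
python3 - <<'E'
from h import *
f,ps,s=look("wrist","pics/w4.png"); print(ps, s["time_s"], s["force"])
print(proj("wrist",[*ps[0][:2],170],ps),back("wrist",(315,290),170,ps))
E
```

```text
(array([553.07466298,  41.83671049, 221.14306055]), array([-1.79992281e+02,  4.60588091e-02,  1.08024599e+02])) 6.775 [ 0.14953381 -0.79730692 -0.26490153]
[314.03320372 277.43252702] [555.77276773  35.18445025 170.        ]
```

View pics/w4.png

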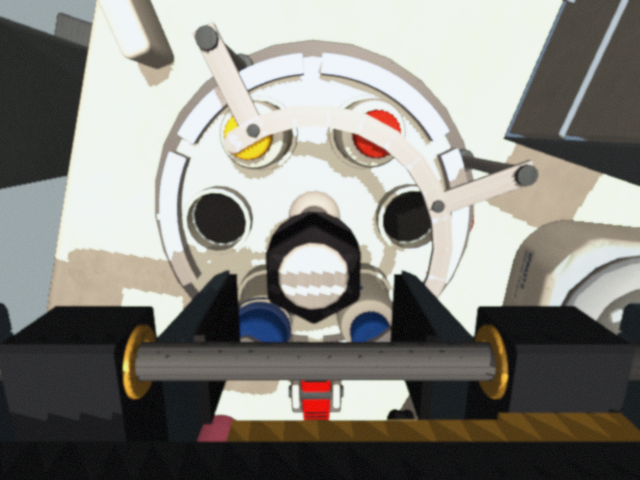

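play_rows(
  increments=[
    [-0.5, 1.5, 0, 0, 0],
    [0, 0, -5, 0, 0],
    [0, 0, -15, 0, 0],
    [0, 0, -15, 0, 0],
    [0, 0, -15, 0, 0],
    [0, 0, -10, 0, 0],
    [0, 0, -4, 0, 0],
    [0, 0, 0, 0, 0],
    [0, 0, 0, 0, 0.3],
    [0, 0, 0, 0, 0.5],
    [0, 0, 0, 0, 0.6],
    [0, 0, 0, 0, 0.6],
    [0, 0, 0, 0, 0.6],
    [0, 0, 0, 0, 0.6],
  ],
  newtons=20,
)

```text
time_s: 8.57
ee_pos: [551.4, 43.6, 157.5]
ee_rot: [-179.9, -0.0, 108.0]
force: [-3.0, -1.4, 2.6]
gripper_width: 49.9
```

play_rows(
  increments=[
    [0, 0, 0, 4, 0.6],
    [0, 0, 0, 8, 0.6],
    [0, 0, 0, 9, 0.6],
    [0, 0, 0, 9, 0.6],
    [0, 0, 0, 9, 0.6],
    [0, 0, 0, 9, 0.6],
    [0, 0, 0, 8, 0.6],
    [0, 0, 0, 4, 0.6],
    [0, 0, 0, 0, 0.6],
    [0, 0, 0, 0, 0.6],
  ],
)

```text
time_s: 9.82
ee_pos: [550.6, 42.9, 157.5]
ee_rot: [-179.9, -0.2, 168.0]
force: [-6.4, -4.2, 4.4]
gripper_width: 49.8
```

```bash
python3 - <<'E'
from h import *
f,ps,s=look("top","pics/t5.png"); print(ps, s["time_s"], s["force"],s["torque"])
cv2.imwrite("pics/t5c.png",cv2.resize(f[175:290,225:355,::-1],None,fx=5,fy=5,interpolation=2))
f,ps,s=look("wrist","pics/w5.png")
E
```

```text
(array([550.59632332,  42.85944333, 157.48294586]), array([-179.85983587,   -0.18186267,  168.02272937])) 9.825 [-6.41707954 -4.15369348  4.43378891] [-0.49414186  0.84428353 -0.00617084]
```

View pics/t5c.png

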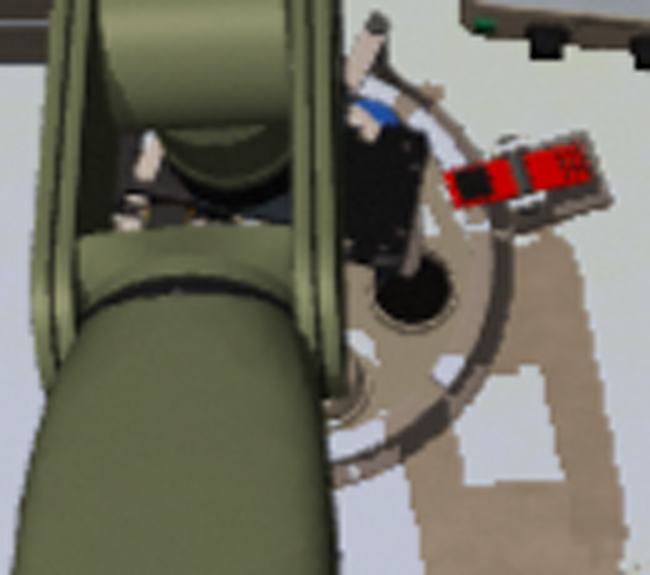

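View pics/w5.png

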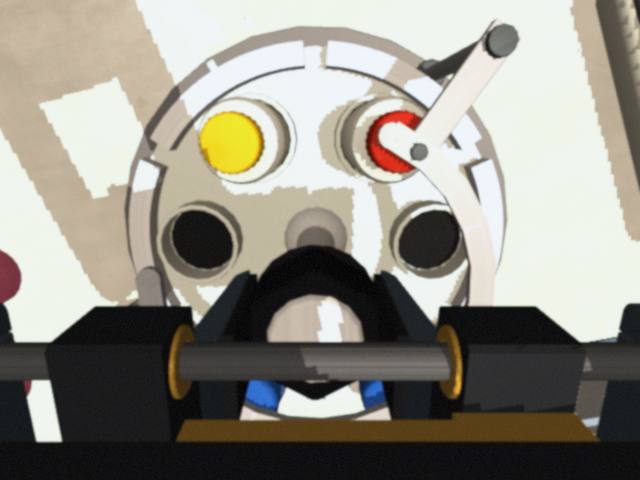

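play_rows(
  increments=[
    [0, 0, 0, 0, 0.3],
    [0, 0, 0, 0, 0.2],
    [0, 0, 0, 0, 0.1],
    [0, 0, 10, 0, 0.1],
    [0, 0, 25, 0, 0.1],
    [0, 0, 35, 0, 0.1],
    [6.3, -19, 0, -10, 1],
    [6.3, -19, 0, -10, 1],
    [6.3, -19, 0, -10, 1],
    [6.3, -19, 0, -10, 1],
    [6.3, -19, 0, -10, 1],
    [6.3, -19, 0, -10, 1],
    [0, 0, 0, 0, 1],
    [0, 0, 0, 0, 1],
  ],
)

```text
time_s: 11.68
ee_pos: [590.0, -69.6, 227.8]
ee_rot: [180.0, -0.0, 108.1]
force: [-0.0, -0.1, 0.2]
gripper_width: 5.2
```

```bash
python3 - <<'E'
from h import *
f,ps,s=look("wrist","pics/w6.png"); print(ps, s["time_s"], s["force"])
f,ps,s=look("top","pics/t6.png")
cv2.imwrite("pics/t6c.png",cv2.resize(f[175:290,225:355,::-1],None,fx=5,fy=5,interpolation=2))
E
```

```text
(array([589.97100391, -69.62576638, 227.78302683]), array([ 1.79978771e+02, -2.40084852e-02,  1.08146448e+02])) 11.675 [-0.03571329 -0.12615056  0.19188486]
```

View pics/w6.png

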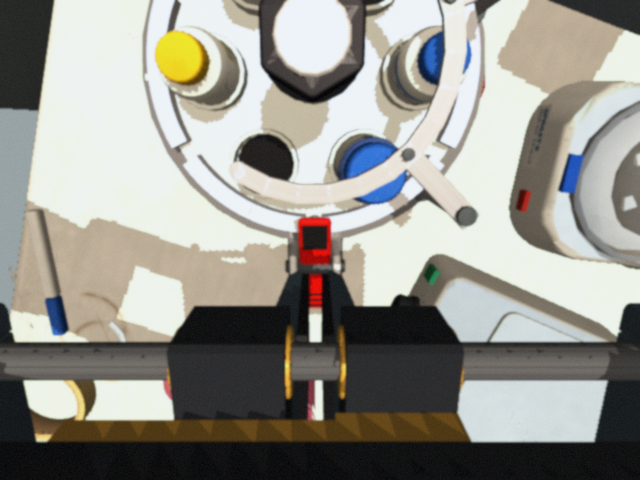

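View pics/t6c.png

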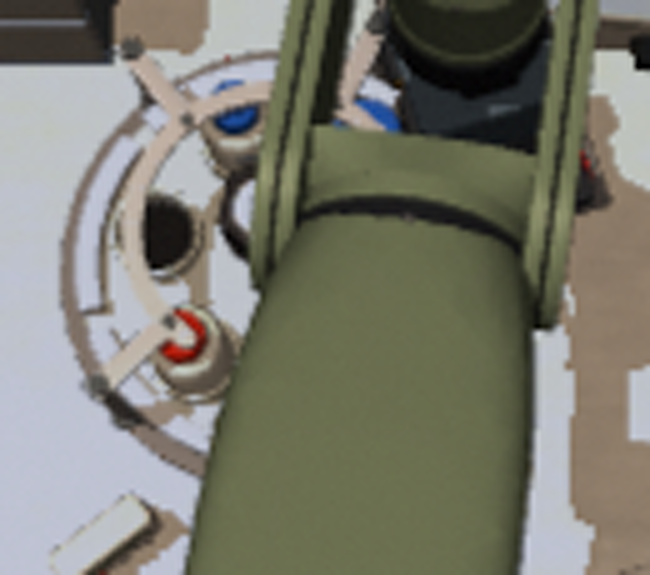

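play_rows(
  increments=[
    [0, 0, -25, 0, 1],
    [0, 0, -40, 0, 1],
    [0, 0, -40, 0, 1],
    [0, 0, -22, 0, 1],
    [0, 0, -8, 0, 1],
    [0, 0, -4, 0, 1],
    [0, 0, -4, 0, 1],
    [0, 0, -4, 0, 1],
    [0, 0, 0, 0, 1],
  ],
)

```text
time_s: 12.9
ee_pos: [590.7, -70.0, 81.0]
ee_rot: [179.9, 0.0, 108.0]
force: [1.2, 2.3, 2.6]
gripper_width: 0.7
```

play_rows(
  increments=[
    [0, 0, -3, 0, 1],
    [0, 0, -3, 0, 1],
    [0, 0, -2, 0, 1],
    [0, 0, -2, 0, 1],
    [0, 0, 0, 0, 1],
  ],
)

```text
time_s: 13.52
ee_pos: [590.0, -70.5, 70.1]
ee_rot: [-180.0, 0.0, 108.0]
force: [0.1, -0.1, -0.2]
gripper_width: 0.3
```

```bash
python3 - <<'E'
from h import *
f,ps,s=look("wrist","pics/w7.png"); print(ps, s["time_s"], s["force"])
f,ps,s=look("scene","pics/s7.png");cv2.imwrite("pics/s7c.png",cv2.resize(f[180:300,230:390,::-1],None,fx=5,fy=5))
E
```

```text
(array([590.02116847, -70.50306893,  70.07045075]), array([-1.79970670e+02,  2.63892340e-02,  1.08022104e+02])) 13.525 [ 0.12624173 -0.05079566 -0.22916241]
```

View pics/s7c.png

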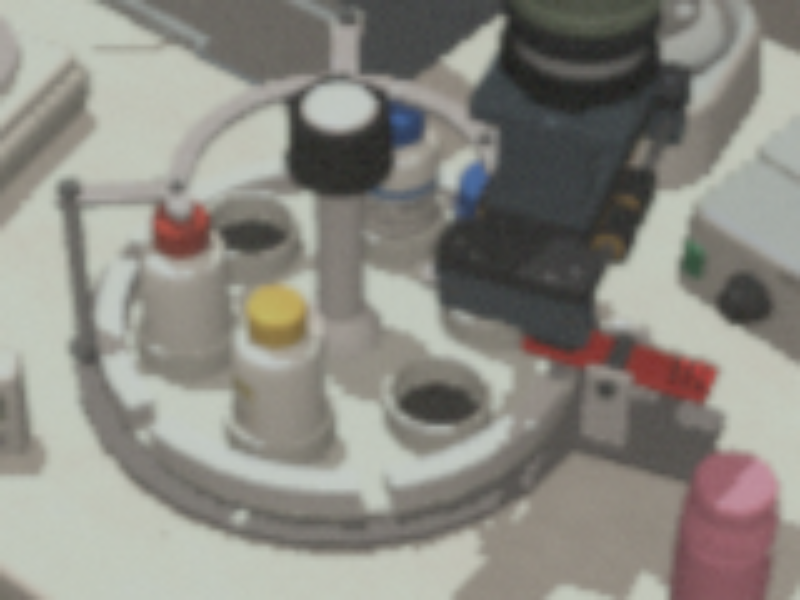

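View pics/w7.png

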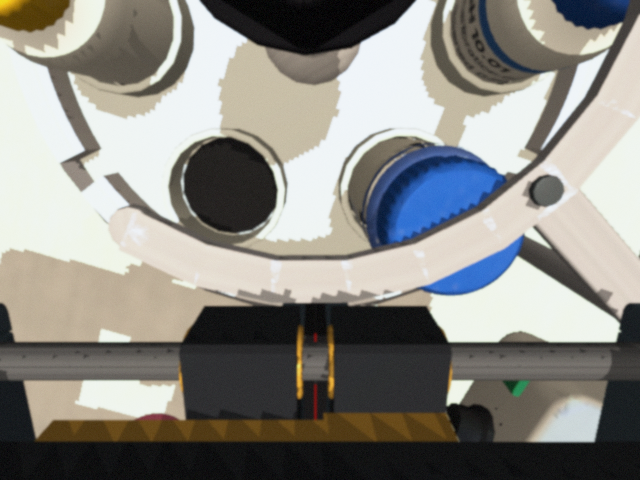

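play_rows(
  increments=[
    [0, 0, -1, 0, 1],
    [0, 0, -1, 0, 1],
    [0, 0, 0, 0, 1],
  ],
)

```text
time_s: 14.0
ee_pos: [590.0, -70.4, 68.4]
ee_rot: [-180.0, 0.0, 108.0]
force: [-1.1, -0.7, 0.9]
gripper_width: 0.5
```

play_rows(
  increments=[
    [0, 0, -1, 0, 1],
    [0, 0, 0, 0, 1],
  ],
)

```text
time_s: 14.25
ee_pos: [590.0, -70.4, 68.2]
ee_rot: [-180.0, 0.0, 108.0]
force: [-3.0, -0.8, 5.6]
gripper_width: 0.6
```

play_rows(
  increments=[
    [0, 0, 20, 0, 1],
    [0, 0, 45, 0, 1],
    [0, 0, 50, 0, 1],
    [0, 0, 45, 0, 1],
    [-12.9, 9.7, 0, 10, 0.25],
    [-12.9, 9.7, 0, 10, 0.25],
    [-12.9, 9.7, 0, 10, 0.25],
    [-12.9, 9.7, 0, 10, 0.25],
    [-12.9, 9.7, 0, 10, 0.25],
    [-12.9, 9.7, 0, 10, 0.25],
    [-12.9, 9.7, 0, 10, 0.25],
    [-12.9, 9.7, 0, 10, 0.25],
    [-12.9, 9.7, 0, 10, 0.25],
    [0, 0, 0, 0, 0.25],
    [0, 0, 0, 0, 0.25],
  ],
)

```text
time_s: 16.12
ee_pos: [474.6, 16.9, 227.5]
ee_rot: [-180.0, 0.0, -162.1]
force: [0.2, 0.1, 0.5]
gripper_width: 68.4
```

```bash
python3 - <<'E'
from h import *
f,ps,s=look("wrist","pics/w8.png"); print(ps, s["time_s"], s["force"])
f,ps2,s=look("scene","pics/s8.png");cv2.imwrite("pics/s8c.png",cv2.resize(f[180:300,230:390,::-1],None,fx=5,fy=5))
print(proj("wrist",[*ps[0][:2],110],ps))
for r,z in ((23.5,80),):
  pass
E
```

```text
(array([474.59660553,  16.94088061, 227.51873759]), array([-1.79981756e+02,  4.22988840e-02, -1.62132274e+02])) 16.125 [0.20699905 0.11483692 0.45386913]
[315.29393939 242.96330301]
```

View pics/w8.png

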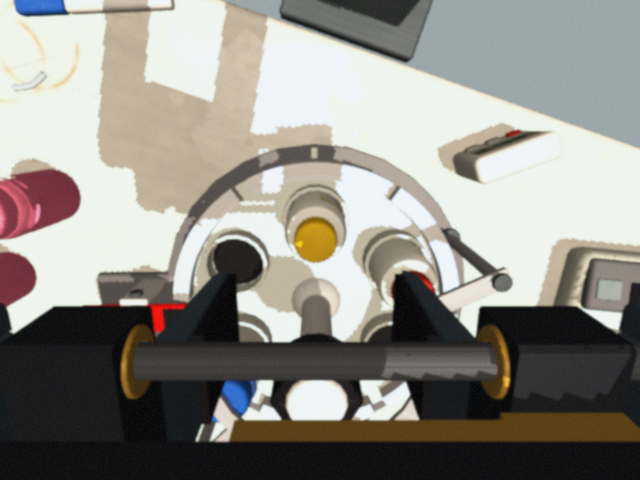

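View pics/s8c.png

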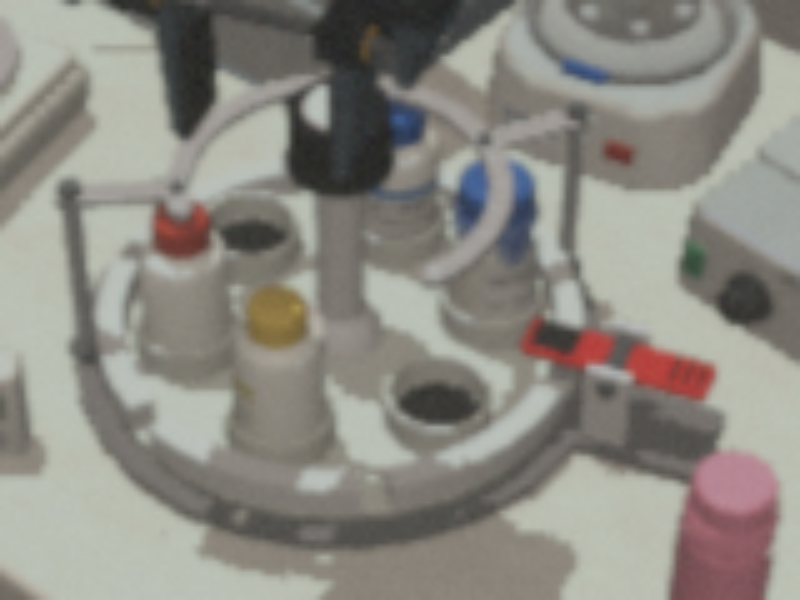

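play_rows(
  increments=[
    [-1, -0.5, -20, 0, 0.25],
    [0, 0, -40, 0, 0.25],
    [0, 0, -40, 0, 0.25],
    [0, 0, -25, 0, 0.25],
    [0, 0, -12, 0, 0.25],
    [0, 0, -10, 0, 0.25],
    [0, 0, -6, 0, 0.25],
    [0, 0, 0, 0, 0.25],
  ],
)

```text
time_s: 17.23
ee_pos: [473.3, 16.6, 74.6]
ee_rot: [-180.0, 0.0, -162.0]
force: [-0.6, 0.6, 0.3]
gripper_width: 68.5
```

```bash
python3 - <<'E'
from h import *
f,ps,s=look("wrist","pics/w9.png"); print(ps, s["time_s"], s["force"])
E
```

```text
(array([473.25652099,  16.60292897,  74.63214371]), array([-1.79998100e+02,  2.12346744e-02, -1.62003163e+02])) 17.225 [-0.55135493  0.58616507  0.28641656]
```

View pics/w9.png

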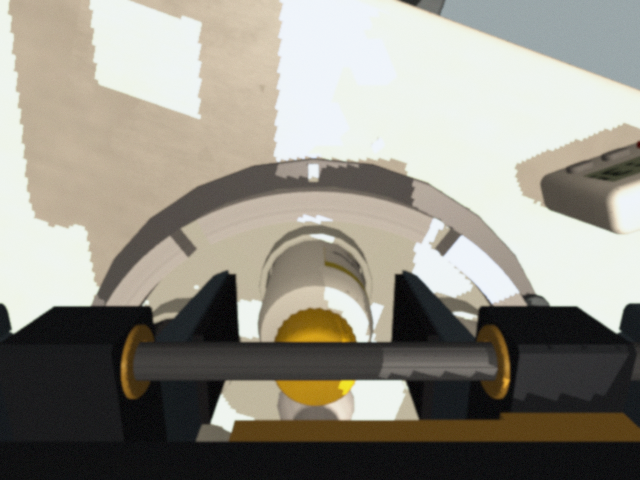

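Centred between the fingers. Down 6 more, then grip gently.

play_rows(
  increments=[
    [0, 0, -4, 0, 0.25],
    [0, 0, -2, 0, 0.25],
    [0, 0, 0, 0, 0.4],
    [0, 0, 0, 0, 0.5],
    [0, 0, 0, 0, 0.6],
    [0, 0, 0, 0, 0.6],
    [0, 0, 0, 0, 0.6],
    [0, 0, 0, 0, 0.6],
  ],
  newtons=18,
)

```text
time_s: 18.27
ee_pos: [473.1, 16.6, 68.6]
ee_rot: [180.0, 0.0, -162.0]
force: [-0.2, -0.0, 1.3]
gripper_width: 47.0
```

play_rows(
  increments=[
    [0, 0, 3, 0, 0.6],
    [0, 0, 6, 0, 0.6],
    [0, 0, 10, 0, 0.6],
    [0, 0, 12, 0, 0.6],
    [0, 0, 15, 0, 0.6],
    [0, 0, 20, 0, 0.6],
    [0, 0, 25, 0, 0.6],
    [0, 0, 25, 0, 0.6],
    [0, 0, 20, 0, 0.6],
    [0, 0, 10, 0, 0.6],
    [0, 0, 0, 0, 0.6],
    [0, 0, 0, 0, 0.6],
  ],
)

```text
time_s: 19.77
ee_pos: [472.4, 16.6, 213.7]
ee_rot: [180.0, -0.1, -162.0]
force: [-0.3, -0.1, -0.8]
gripper_width: 46.5
```

```bash
python3 - <<'E'
from h import *
f,ps,s=look("wrist","pics/w10.png"); print(ps, s["time_s"], s["force"], s["gripper_width"])
f,ps2,s=look("scene","pics/s10.png");cv2.imwrite("pics/s10c.png",cv2.resize(f[130:300,160:400,::-1],None,fx=3.3,fy=3.3))
f,ps2,s=look("top","pics/t10.png");cv2.imwrite("pics/t10c.png",cv2.resize(f[190:290,140:360,::-1],None,fx=3.5,fy=3.5))
E
```

```text
(array([472.44147279,  16.60084433, 213.73831931]), array([ 1.79965581e+02, -9.12826366e-02, -1.61998864e+02])) 19.775 [-0.28721402 -0.06380671 -0.83829452] 46.537606291874205
```

View pics/s10c.png

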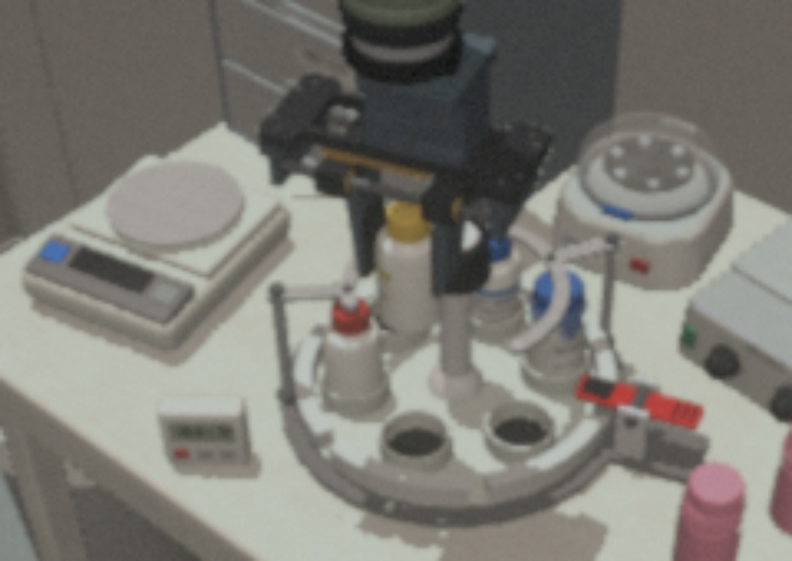

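View pics/w10.png

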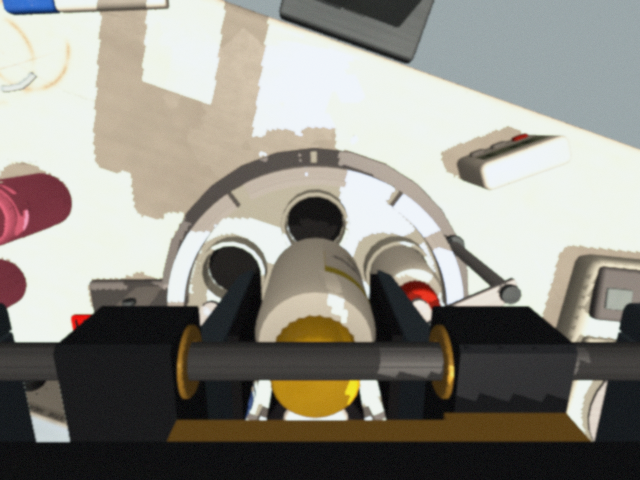

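```bash
python3 - <<'E'
from h import *
print(back("scene",(160+176/3.3,130+204/3.3),58), back("top",(200,188),0), back("top",(200,165),200))
E
```

```text
[529.43148252 342.23164231  58.        ] [684.90829387 308.74928686   0.        ] [690.12518125 258.33422369 200.        ]
```

View pics/t10c.png

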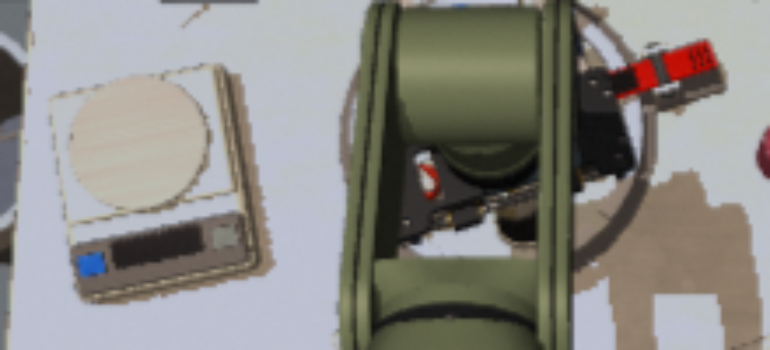

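play_rows(
  increments=[
    [7.5, 20, 0, 0, 0.6],
    [7.5, 30, 0, 0, 0.6],
    [7.5, 32, 0, 0, 0.6],
    [7.5, 32, 0, 0, 0.6],
    [7.5, 32, 0, 0, 0.6],
    [7.5, 32, 0, 0, 0.6],
    [7.5, 32, 0, 0, 0.6],
    [7.5, 20, 0, 0, 0.6],
    [0, 10, 0, 0, 0.6],
    [0, 0, 0, 0, 0.6],
    [0, 0, 0, 0, 0.6],
  ],
)

```text
time_s: 21.3
ee_pos: [532.8, 255.7, 214.5]
ee_rot: [-180.0, -0.0, -162.0]
force: [0.2, -1.0, -2.0]
gripper_width: 46.8
```

```bash
python3 - <<'E'
from h import *
f,ps,s=look("wrist","pics/w11.png"); print(ps, s["time_s"], s["force"], s["gripper_width"])
for p in ((531.8,348.5,58),(529.4,342.2,58)):print(proj("wrist",p,ps))
E
```

```text
(array([532.79660901, 255.70041587, 214.51395462]), array([-1.79975720e+02, -2.85911636e-02, -1.62031004e+02])) 21.3 [ 0.1694542  -1.03209381 -2.03157256] 46.80462635725148
[427.47229448 263.68317007]
[421.18823304 258.58554346]
```

View pics/w11.png

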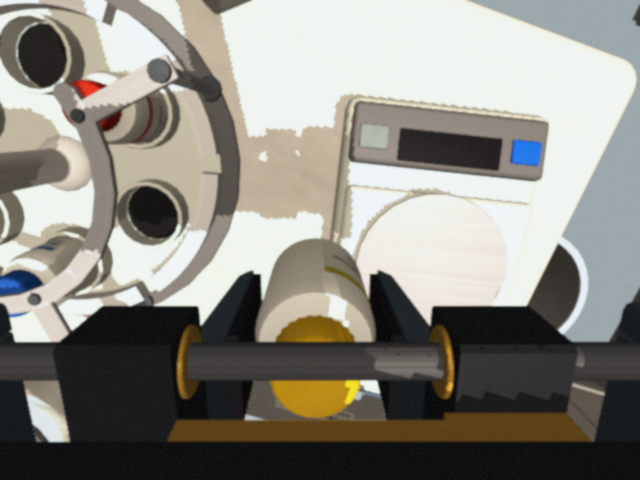

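```bash
python3 - <<'E'
from h import *
ps=(np.array([532.797,255.7,214.514]),np.array([-179.976,-0.0286,-162.031]))
print(back("wrist",(433,268),58,ps))
import math
P=[433,268]
c=back("wrist",P,58,ps)
pts=np.array([proj("wrist",c+[60*math.cos(t),60*math.sin(t),0],ps) for t in np.linspace(0,6.28,60)])
print(pts.min(0),pts.max(0))
E
```

```text
[533.79529306 354.025068    58.        ]
[357.35866475 192.66684678] [509.35705908 336.34298066]
```

play_rows(
  increments=[
    [0.5, 20, 0, 0, 0.6],
    [0, 30, 0, 0, 0.6],
    [0, 27, 0, 0, 0.6],
    [0, 15, -5, 0, 0.6],
    [0, 5, -15, 0, 0.6],
    [0, 0, -25, 0, 0.6],
    [0, 0, -25, 0, 0.6],
    [0, 0, -15, 0, 0.6],
    [0, 0, -8, 0, 0.6],
    [0, 0, 0, 0, 0.6],
    [0, 0, 0, 0, 0.6],
  ],
)

```text
time_s: 22.72
ee_pos: [534.1, 353.9, 122.4]
ee_rot: [180.0, 0.1, -162.0]
force: [-0.1, 0.2, -1.1]
gripper_width: 46.9
```

```bash
python3 - <<'E'
from h import *
f,ps,s=look("wrist","pics/w12.png"); print(ps, s["time_s"], s["force"], s["gripper_width"])
f,ps2,s=look("scene","pics/s12.png");cv2.imwrite("pics/s12c.png",cv2.resize(f[110:260,140:340,::-1],None,fx=4,fy=4))
E
```

```text
(array([534.09900372, 353.91561537, 122.41269283]), array([ 1.79968111e+02,  1.04399463e-01, -1.61999379e+02])) 22.725 [-0.06051792  0.17392912 -1.08647868] 46.89147387548784
```

View pics/w12.png

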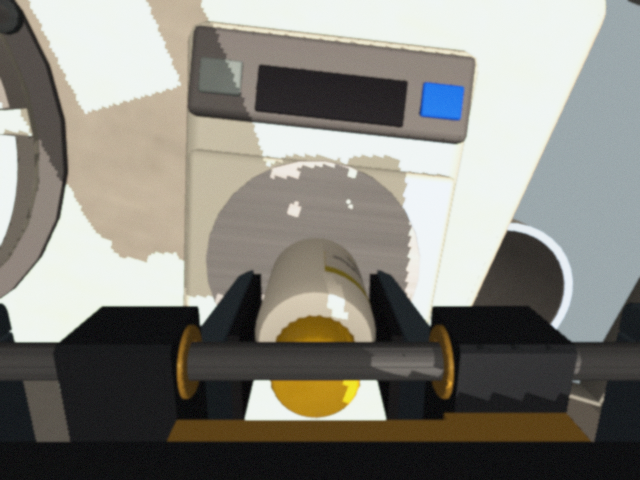

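View pics/s12c.png

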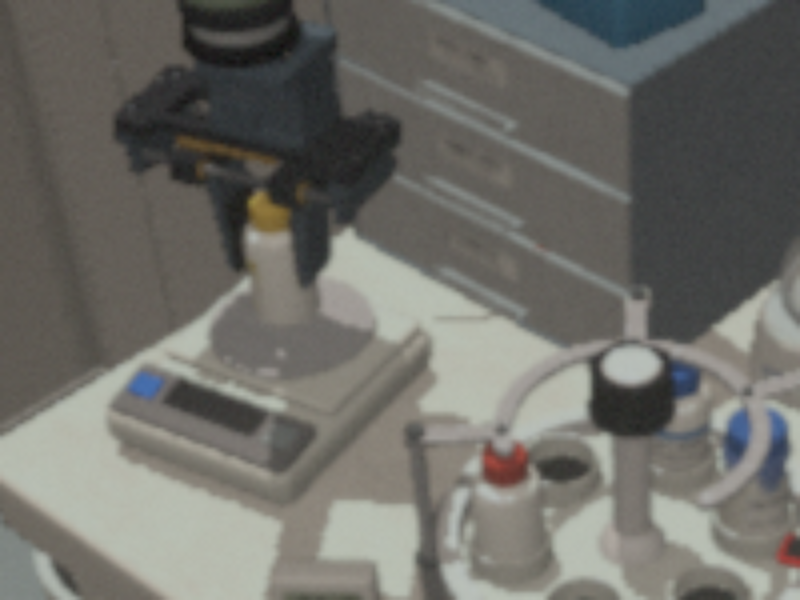

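```bash
python3 - <<'E'
from h import *
import math
ps=(np.array([534.1,353.9,122.41]),np.array([179.968,.104,-162.0]))
for c in ([534.1,353.9,58],[533.3,351,58]):
  pts=np.array([proj("wrist",np.array(c)+[60*math.cos(t),60*math.sin(t),0],ps) for t in np.linspace(0,6.28,90)])
  print(pts.min(0),pts.max(0))
E
```

```text
[207.87287151 159.33874479] [422.34085349 362.82277816]
[203.15043002 156.10113679] [418.03074324 360.37738311]
```

play_rows(
  increments=[
    [0, -1, -4, 0, 0.6],
    [0, 0, -3, 0, 0.6],
    [0, 0, -2, 0, 0.6],
    [0, 0, -1, 0, 0.6],
    [0, 0, 0, 0, 0.6],
  ],
)

```text
time_s: 23.45
ee_pos: [533.5, 352.6, 111.4]
ee_rot: [180.0, -0.0, -162.0]
force: [-0.6, -0.5, -2.0]
gripper_width: 46.9
```

play_rows(
  increments=[
    [0, 0, -0.7, 0, 0.6],
    [0, 0, -0.7, 0, 0.6],
    [0, 0, 0, 0, 0.6],
    [0, 0, 0, 0, 0.6],
  ],
)

```text
time_s: 23.95
ee_pos: [533.6, 352.7, 110.3]
ee_rot: [180.0, 0.0, -162.0]
force: [-0.6, 0.1, 0.6]
gripper_width: 46.8
```

play_rows(
  increments=[
    [0, 0, -0.6, 0, 0.6],
    [0, 0, 0, 0, 0.6],
    [0, 0, 0, 0, 0.6],
  ],
)

```text
time_s: 24.32
ee_pos: [533.6, 352.7, 109.6]
ee_rot: [180.0, 0.0, -162.0]
force: [-0.1, 0.8, -0.0]
gripper_width: 46.8
```

play_rows(
  increments=[
    [0, 0, -0.5, 0, 0.6],
    [0, 0, 0, 0, 0.6],
    [0, 0, 0, 0, 0.6],
  ],
)

```text
time_s: 24.7
ee_pos: [533.6, 352.7, 109.1]
ee_rot: [180.0, 0.0, -162.0]
force: [0.1, 0.7, 1.4]
gripper_width: 46.7
```

```bash
python3 - <<'E'
from h import *
f,ps2,s=look("scene","pics/s13.png");print(s["force"],s["ee_pos"]);cv2.imwrite("pics/s13c.png",cv2.resize(f[150:220,165:265,::-1],None,fx=8,fy=8,interpolation=2))
E
```

```text
[0.08378921 0.71853139 1.3708711 ] [533.63406357 352.67896136 109.10504033]
```

View pics/s13c.png

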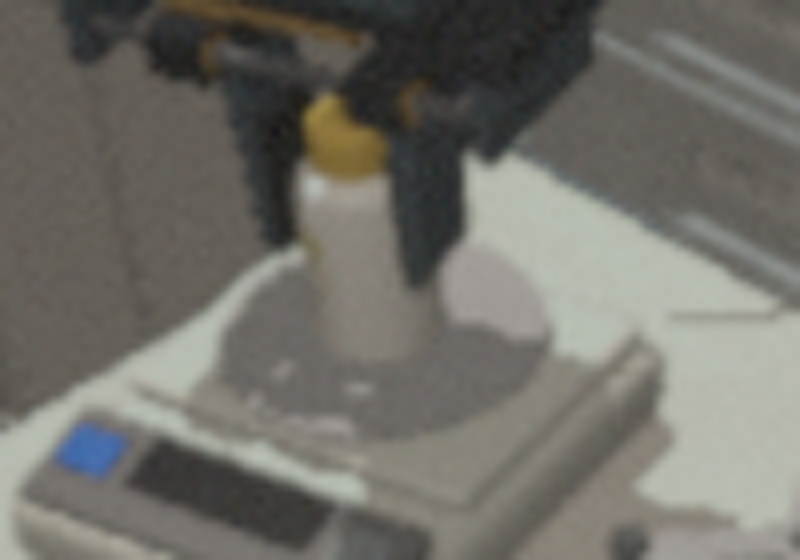

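play_rows(
  increments=[
    [0, 0, 0, 0, 0.45],
    [0, 0, 0, 0, 0.4],
    [0, 0, 0, 0, 0.3],
    [0, 0, 0, 0, 0.2],
    [0, 0, 0, 0, 0.1],
    [0, 0, 0, 0, 0.1],
  ],
)

```text
time_s: 25.5
ee_pos: [533.5, 352.6, 109.0]
ee_rot: [180.0, -0.0, -162.0]
force: [0.1, 0.3, 0.8]
gripper_width: 82.2
```

```bash
python3 - <<'E'
from h import *
f,ps,s=look("wrist","pics/w14.png"); print(ps, s["time_s"], s["force"], s["gripper_width"])
E
```

```text
(array([533.52097751, 352.60586185, 108.97385791]), array([ 1.79995584e+02, -2.63245121e-03, -1.61995532e+02])) 25.5 [0.10640349 0.32687075 0.77327792] 82.2020538799683
```

View pics/w14.png

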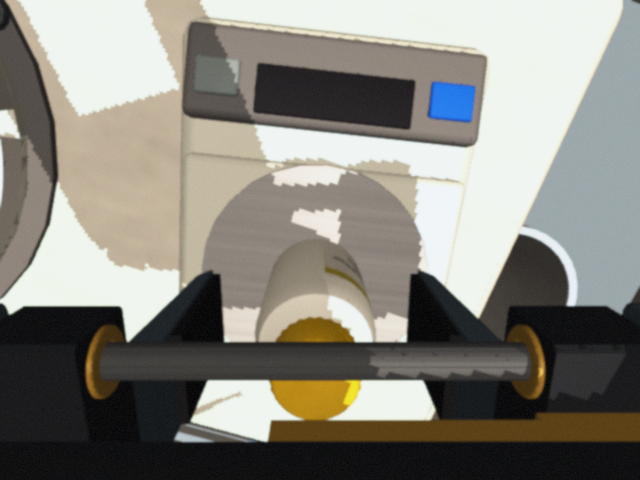

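Released; bottle stands free. Rise straight up, then back away for a last look.

play_rows(
  increments=[
    [0, 0, 5, 0, 0.05],
    [0, 0, 15, 0, 0.05],
    [0, 0, 30, 0, 0.05],
    [0, 0, 40, 0, 0.05],
    [0, 0, 40, 0, 0.05],
    [-20, 0, 20, 0, 0.05],
    [-35, 20, 10, 0, 0.05],
    [-40, 30, 0, 0, 0.05],
    [-40, 30, 0, 0, 0.05],
    [-40, 20, 0, 0, 0.05],
    [-20, 0, 0, 0, 0.05],
    [0, 0, 0, 0, 0.05],
    [0, 0, 0, 0, 0.05],
  ],
)

```text
time_s: 27.18
ee_pos: [339.3, 452.0, 269.1]
ee_rot: [-180.0, 0.0, -162.0]
force: [-0.0, 0.5, -0.8]
gripper_width: 86.9
```

```bash
python3 - <<'E'
from h import *
f,ps,s=look("top","pics/t15.png"); print(ps, s["time_s"], s["force"])
cv2.imwrite("pics/t15c.png",cv2.resize(f[170:300,145:355,::-1],None,fx=3.8,fy=3.8,interpolation=2))
f,ps2,s=look("scene","pics/s15.png");cv2.imwrite("pics/s15c.png",cv2.resize(f[150:300,160:400,::-1],None,fx=3.3,fy=3.3,interpolation=2))
E
```

```text
(array([339.30767752, 451.97021043, 269.10517016]), array([-1.79983882e+02,  4.10790749e-02, -1.62044805e+02])) 27.175 [-0.02175045  0.45197882 -0.77690521]
```

View pics/t15c.png

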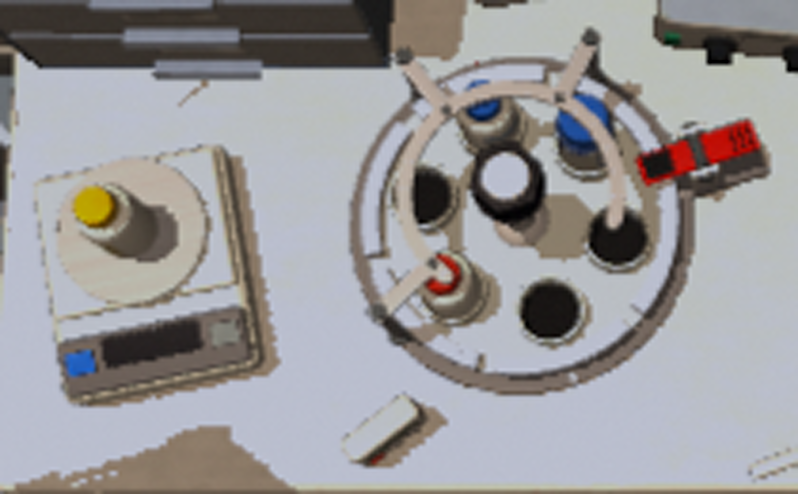

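View pics/s15c.png

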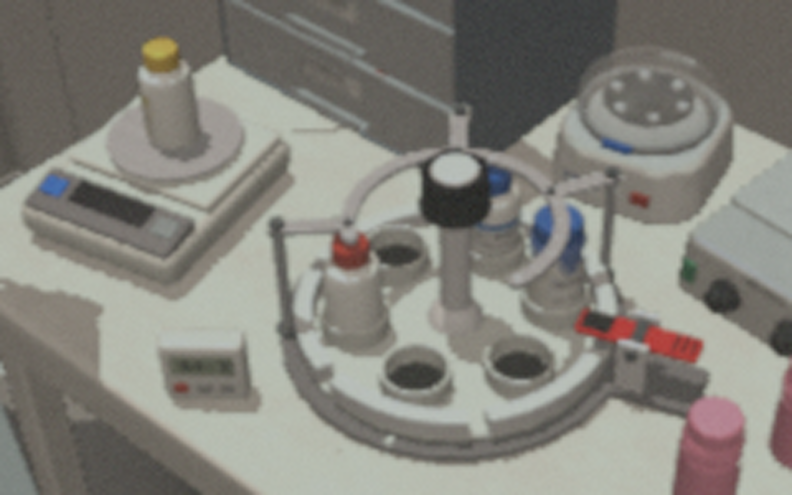

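```bash
python3 - <<'E'
from h import *
print(back("top",(145+95/3.8,170+206/3.8),151),back("top",(145+132/3.8,170+231/3.8),57))
env.job_done(); print(env.state()["time_s"])
E
```

```text
[531.40357408 348.25714077 151.        ] [531.75447452 348.71436752  57.        ]
the job is handed in; nothing more can be done
the job is handed in; nothing more can be done
```

The yellow-capped bottle now stands upright in the middle of the balance pan. The deck is locked and the job was handed in at about 27 s.

**What I did:**
1. Pressed the rocker's outer end down to its stop to unlock the deck.
2. Gripped the knob and turned the deck +60° counter-clockwise, the shorter way, which brought the yellow bottle into the gap.
3. Pressed the rocker's inner end down until it stopped hard at level, so the latch is locked again.
4. Lifted the bottle straight out through the gap, lowered it onto the pan in steps of 0.5 to 1 mm, released it and backed the arm away.

**Last checks:**
- **Placement:** the top camera puts the cap within about 1 mm of the pan centre in both x and y, and the bottle looks upright.
- **Latch and carousel:** the rocker is level, and the red, blue and glass bottles sit in their cups.
- **Bystanders:** the timer and the pink bottles look as they did at the start. I did not check the pump head or the amber bottle in a final picture.
- **Force:** the highest I saw at the end of a call was about 10 N, against the unlock stop.

**Disagreements:** the cameras gave different pan positions, up to about 4 mm in x and 12 mm in y. I used the wrist camera's for the placing. The force reading at touchdown was within about 1 N of noise, so I judged contact by height and picture as well.

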